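# Reload the seasoning rack in reverse order

## Task

Move the three spice jars and the salt shaker from the dark rack to the pale rack in reverse order, because the pale rack will go into its drawer turned end for end: what lies at the left end of the dark rack goes to the right end of the pale one, and so on along the row. Lay each down centred in its own saddle, resting in both V supports, with its cap pointing away from the robot as it does now.

Things in the scene. Friction and masses are not known exactly. Their poses are not given: they have to be found in the camera images.
- dark_jar: Glass spice jar, 105 mm long, 41 mm across, straight, 110 g, lying on its side, black cap (41 mm) away from the robot. Origin at the centre of its foot (the end towards the robot), on the axis; z runs along the jar to the cap; its middle is 52.5 mm along z. Black label with a green leaf: the darkest of the four.
- tan_jar: Glass spice jar, 105 mm long, 41 mm across, straight, 110 g, lying on its side, black cap (41 mm) away from the robot. Origin at the centre of its foot (the end towards the robot), on the axis; z runs along the jar to the cap; its middle is 52.5 mm along z. White and red label, tan contents.
- navy_jar: Glass spice jar, 105 mm long, 41 mm across, straight, 110 g, lying on its side, black cap (41 mm) away from the robot. Origin at the centre of its foot (the end towards the robot), on the axis; z runs along the jar to the cap; its middle is 52.5 mm along z. Label navy blue above, cream below.
- salt_shaker: Salt shaker, clear glass, white salt, rounded grey metal top with holes; 90 mm long, 44 mm across at the foot, 100 g, lying on its side, metal top (its cap) away from the robot. Origin at the centre of its foot (the end towards the robot), on its axis; z runs along it to the top; its middle is 45 mm along z.
- dark_saddle: Dark fixed saddle on which dark_jar lies at the start; all four look alike. Pad 84 x 58 x 6 mm with two V supports 10 mm thick, 30 mm high, 27 mm before and behind its middle (44 mm free between them for fingers). Origin under the pad's centre, x along the jar away from the robot, y left, z up. The jar's axis lies 36 mm above it (shaker: 38).
- tan_saddle: Dark fixed saddle on which tan_jar lies at the start; all four look alike. Pad 84 x 58 x 6 mm with two V supports 10 mm thick, 30 mm high, 27 mm before and behind its middle (44 mm free between them for fingers). Origin under the pad's centre, x along the jar away from the robot, y left, z up. The jar's axis lies 36 mm above it (shaker: 38).
- navy_saddle: Dark fixed saddle on which navy_jar lies at the start; all four look alike. Pad 84 x 58 x 6 mm with two V supports 10 mm thick, 30 mm high, 27 mm before and behind its middle (44 mm free between them for fingers). Origin under the pad's centre, x along the jar away from the robot, y left, z up. The jar's axis lies 36 mm above it (shaker: 38).
- salt_saddle: Dark fixed saddle on which salt_shaker lies at the start; all four look alike. Pad 84 x 58 x 6 mm with two V supports 10 mm thick, 30 mm high, 27 mm before and behind its middle (44 mm free between them for fingers). Origin under the pad's centre, x along the jar away from the robot, y left, z up. The jar's axis lies 36 mm above it (shaker: 38).
- old_rack: Dark wooden rack: a fixed board 120 x 335 x 12 mm carrying the four dark saddles in a row along its y. Origin at the centre of its underside, on the worktop; x away from the robot, y left, z up. Saddle middles at x = 0, y = +127.5, +42.5, -42.5, -127.5 mm. A wall cabinet hangs 0.48 m above the worktop from about x = 0.6 m on, over the left half: carry things low there (fingers about 0.1 m up).
- new_rack: Pale wooden rack, fixed, empty at the start: same board, origin and axes as the dark rack, four pale saddles of the same form in one piece, middles at x = 0, y = +127.5, +42.5, -42.5, -127.5 mm. A jar lying there has its axis along x, 48 mm above the origin, its middle at x = 0. V supports reach 42 mm high at x = -27 and +27 mm; the pad between is 18 mm high.
There are look-alikes about, which are no part of the job. Leave any pink look-alike of the navy_jar alone.

How it is judged:
At the end, for the whole second after the job is handed in: Each lies released and at rest in the pale saddle that mirrors its first place in the dark row: within 12 mm of its middle across and 15 mm along, axis within 8 mm of its proper height and 0.2 rad of the saddle's direction, cap away from the robot (((y of dark_saddle in the frame of old_rack between 0.1075 and 0.1475 m and y of dark_jar in the frame of new_rack between -0.1395 and -0.1155 m) or (y of dark_saddle in the frame of old_rack between 0.0225 and 0.0625 m and y of dark_jar in the frame of new_rack between -0.0545 and -0.0305 m) or (y of dark_saddle in the frame of old_rack between -0.0625 and -0.0225 m and y of dark_jar in the frame of new_rack between 0.0305 and 0.0545 m) or (y of dark_saddle in the frame of old_rack between -0.1475 and -0.1075 m and y of dark_jar in the frame of new_rack between 0.1155 and 0.1395 m)) and x of dark_jar in the frame of new_rack between -0.0675 and -0.0375 m and z of dark_jar in the frame of new_rack between 0.04 and 0.056 m and angle between the z axis of each of dark_jar, tan_jar, navy_jar, salt_shaker and the x axis of new_rack, either way round below 0.2 rad and linear speed of each of dark_jar, tan_jar, navy_jar, salt_shaker below 0.02 m/s and angular speed of each of dark_jar, tan_jar, navy_jar, salt_shaker below 0.2 rad/s and ((y of tan_saddle in the frame of old_rack between 0.1075 and 0.1475 m and y of tan_jar in the frame of new_rack between -0.1395 and -0.1155 m) or (y of tan_saddle in the frame of old_rack between 0.0225 and 0.0625 m and y of tan_jar in the frame of new_rack between -0.0545 and -0.0305 m) or (y of tan_saddle in the frame of old_rack between -0.0625 and -0.0225 m and y of tan_jar in the frame of new_rack between 0.0305 and 0.0545 m) or (y of tan_saddle in the frame of old_rack between -0.1475 and -0.1075 m and y of tan_jar in the frame of new_rack between 0.1155 and 0.1395 m)) and x of tan_jar in the frame of new_rack between -0.0675 and -0.0375 m and z of tan_jar in the frame of new_rack between 0.04 and 0.056 m and ((y of navy_saddle in the frame of old_rack between 0.1075 and 0.1475 m and y of navy_jar in the frame of new_rack between -0.1395 and -0.1155 m) or (y of navy_saddle in the frame of old_rack between 0.0225 and 0.0625 m and y of navy_jar in the frame of new_rack between -0.0545 and -0.0305 m) or (y of navy_saddle in the frame of old_rack between -0.0625 and -0.0225 m and y of navy_jar in the frame of new_rack between 0.0305 and 0.0545 m) or (y of navy_saddle in the frame of old_rack between -0.1475 and -0.1075 m and y of navy_jar in the frame of new_rack between 0.1155 and 0.1395 m)) and x of navy_jar in the frame of new_rack between -0.0675 and -0.0375 m and z of navy_jar in the frame of new_rack between 0.04 and 0.056 m and ((y of salt_saddle in the frame of old_rack between 0.1075 and 0.1475 m and y of salt_shaker in the frame of new_rack between -0.1395 and -0.1155 m) or (y of salt_saddle in the frame of old_rack between 0.0225 and 0.0625 m and y of salt_shaker in the frame of new_rack between -0.0545 and -0.0305 m) or (y of salt_saddle in the frame of old_rack between -0.0625 and -0.0225 m and y of salt_shaker in the frame of new_rack between 0.0305 and 0.0545 m) or (y of salt_saddle in the frame of old_rack between -0.1475 and -0.1075 m and y of salt_shaker in the frame of new_rack between 0.1155 and 0.1395 m)) and x of salt_shaker in the frame of new_rack between -0.06 and -0.03 m and z of salt_shaker in the frame of new_rack between 0.04 and 0.056 m); the robot touches nothing.
It also fails if it takes over 96 s, if anything falls off the work surface, if the arm or the gripper's body presses on something with over 40 N, if the wrist force passes 120 N, or if a joint passes its speed limit or range.

## Robot

A 6-joint arm with a two-finger parallel gripper is mounted at the origin on a cart in front of the work surface, level with it; the furniture and walls round the work are solid. World frame = base frame: x ahead of the robot, y to its left, z up, the work surface at z = 0. Lengths are in m, angles in rad, forces in N, time in s.
With the tool pointing down it reaches from about 0.3 to 0.775 m from the base axis. Payload 14.6 kg.
Tool frame: the origin (TCP) lies at the very end of the fingers, on their centre line; the grasp point (between the pads) lies 19 mm behind it; z points along the fingers, y is the line along which they close (so a half turn about z gives the same grasp; the last joint's range is limited). The gripper opens to 94 mm and grips with 3 to 60 N. Pads are 16 mm wide; open, the fingers measure 119 mm over their backs; the gripper's body (75 mm by 177 mm) begins 78 mm behind the grasp point.
Start: joints at [1.194, 0.3, 1.521, -0, 1.321, -0.067], TCP at [0.168, 0.524, 0.205] pointing down, gripper open.
Joint ranges: [-3.03, 3.03], [-0.79, 2.21], [0.23, 2.52], [-1.04, 4.18], [0, 3.07], [-2.55, 2.55]. Speed limits (rad/s): [2.22, 2.22, 2.57, 3.14, 3.14, 3.14].

## Interface

Orientations are given as [roll, pitch, yaw] about the fixed x, y, z axes, in that order (R = Rz(yaw) Ry(pitch) Rx(roll)).
In Python, from station import ctrl, cams gives the robot as it stands. The module is installed in compiled form; this text tells all that it offers.
- The arm moves only by the tool arm_command, never from a script. Its argument "plan" is a list that holds one entry, the list of rows, each a list of 7 numbers: the shift along the tool's x, y, z in shares of 600 mm (1.0 is 600 mm), then the turn, a rotation vector about the tool's x, y, z in a scale on which 1.0 is 4 rad, then the closure, from -1 (fully open) to 1 (shut). A call has 1 to 12 rows; each row is the pose to reach, as a shift and turn from the pose commanded when the call began, along the tool's axes at that moment; what a row does not reach only later rows make up. A row lasts 1/10 s, in which the tool goes at most 50 mm and 8.59 degrees, less where a joint would pass 70% of its speed; a pose out of reach is approached as far as the arm can. Shift and turn numbers lie between -1 and 1, and a call with a number outside is refused. A call with a gripper value outside its range is refused whole. The fingers move at their own pace and stop on an object; "squeeze" is the grip in N (left out, the last holds). Time passes only in rows, so rows that repeat a pose let the fingers close. It gives the time, the measured TCP pose, the force, the opening and the grip force at its end, in the units of the state.
- ctrl.get_obs(): the state, without advancing time (a new reading comes with each control period).
- cams.camera(name): name is "scene" or "top"; returns (picture, depth): 420x560x3 uint8, blue, green, red; 420x560 float32, m along the optical axis (not along the pixel's ray), 0 where there is no reading.
- cams.camera_info(name): a dict with "fx", "fy", "cx", "cy" (pixels), "world_to_cam" (4x4, takes a point from world to camera coordinates). Camera axes: x right, y down, z forward; pixel columns grow to the right and rows downward; lengths in m; the calibration is good to about 2 mm. A picture is of the moment at which its call begins. camera_info takes no time and is no camera call.
- ctrl.hand_in(): hands the job in; it is judged then, once.
The state is a dict: "time_s": time; "qpos": joint angles; "joint_vel": joint speeds; "tau": joint torques, N m; "ee_pos": TCP position; "eef_rot": TCP orientation; "force": force on the tool from outside, world axes, zero at the start; "moment": the same for the moment, N m; "grip_width": finger opening in m; "grip_force": force on a finger pad.
Only numpy, scipy, OpenCV 4.12 (cv2) and the standard library are available. Lean on these libraries where they do the work, as an engineer would, in place of code of your own. Each camera call takes 0.05 s, during which the arm holds its last target. There are 200 camera calls.

## Working session

There is one attempt and no reset: what is moved stays moved. The work goes in short steps, Python scripts to look and compute and a tool call to move; the robot and the scene stay as the last step left them, time stands still between calls to the robot, and variables do not carry over. Pictures are saved under pics/ and viewed, at most 14 in all, crops included, and the job is handed in when it is done.

Besides the shell and the picture viewer there is one more tool, called by a JSON object that holds its "method" and its "body". arm_command: Moves the arm, as the interface text tells. Its arguments: {"type":"object","properties":{"plan":{"type":"array"},"squeeze":{"type":"number"}},"required":["plan"]}

```bash
mkdir -p pics
cat > h.py <<'E'
import numpy as np, cv2
from station import ctrl, cams
def shot(n,f):
    im,d=cams.camera(n); cv2.imwrite(f'pics/{f}.png',im); np.save(f'pics/{f}.npy',d); return im,d
def world(n,d,u,v,dep=None):
    i=cams.camera_info(n); z=d[int(v),int(u)] if dep is None else dep
    p=np.array([(u-i['cx'])/i['fx']*z,(v-i['cy'])/i['fy']*z,z,1])
    return (np.linalg.inv(i['world_to_cam'])@p)[:3]
E
python3 - <<'E'
from h import *
shot('scene','s0'); shot('top','t0')
o=ctrl.get_obs(); print(o)
for n in('scene','top'): print(cams.camera_info(n))
E
```

```text
{'time_s': 0.1, 'qpos': array([ 1.19438852e+00,  3.00415790e-01,  1.52148272e+00, -4.06251081e-05,
        1.32069750e+00, -6.65572026e-02]), 'joint_vel': array([ 2.94127100e-03, -2.55383136e-03, -2.05779257e-03, -5.75514856e-04,
       -2.40555029e-04, -8.23033751e-05]), 'tau': array([ 2.04378237e-03, -5.32640219e+01, -3.53283691e+01,  7.09781866e-02,
        2.34365434e-02, -7.67713641e-05]), 'ee_pos': array([0.16761314, 0.52360562, 0.20495828]), 'eef_rot': array([-3.14058890e+00, -2.74672627e-05,  2.83175211e+00]), 'force': array([-0.20663486,  0.70577001,  0.59935004]), 'moment': array([-0.01410971,  0.02158725, -0.03204604]), 'grip_force': 0.0, 'grip_width': 0.0942631832830184}
{'fx': 403.068261183329, 'fy': 403.068261183329, 'cx': 282.7615683657569, 'cy': 212.11659356348818, 'world_to_cam': array([[ 0.63053898, -0.77614716,  0.00402294, -0.30129232],
       [-0.56919344, -0.46592192, -0.67744785,  0.3285185 ],
       [ 0.5276736 ,  0.42486745, -0.73555981,  0.84936334],
       [ 0.        ,  0.        ,  0.        ,  1.        ]])}
{'fx': 453.5088751926215, 'fy': 453.5088751926215, 'cx': 282.48639707924156, 'cy': 207.7365942696877, 'world_to_cam': array([[ 2.74768227e-03, -9.99970968e-01, -7.10721853e-03,
         3.05380378e-02],
       [-9.48430862e-01, -3.53123257e-04, -3.16983873e-01,
         4.70776775e-01],
       [ 3.16972161e-01,  7.61167636e-03, -9.48404298e-01,
         1.45440938e+00],
       [ 0.00000000e+00,  0.00000000e+00,  0.00000000e+00,
         1.00000000e+00]])}
```

View pics/s0.png

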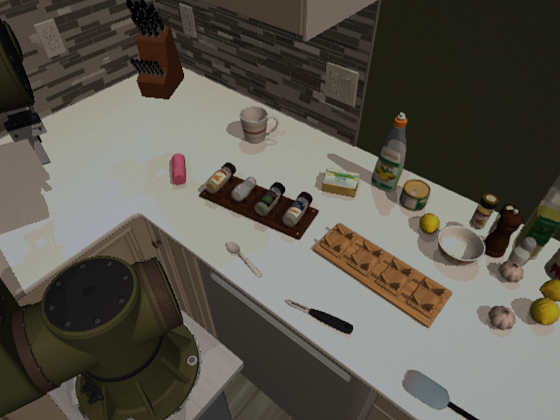

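View pics/t0.png

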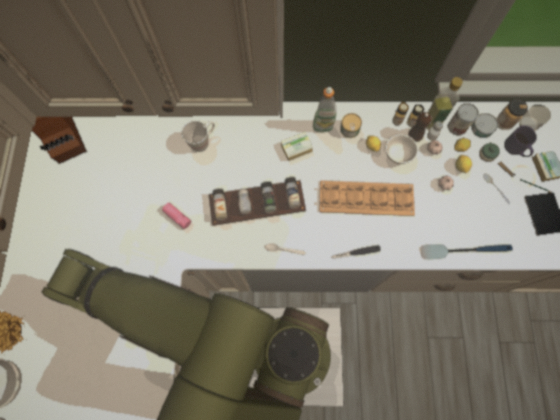

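The scene view shows the dark rack at about (258,205) with four jars, the pale empty rack at (382,272) and the pink look-alike at (179,168). In the top view they are at (257,202), (366,198) and (176,214). I'll enlarge both racks.

Run:
```python
import cv2,numpy as np
a=cv2.imread('pics/t0.png')[172:230,200:312]; b=cv2.imread('pics/t0.png')[172:230,310:422]
s=lambda i:cv2.resize(i,None,fx=5,fy=5,interpolation=cv2.INTER_CUBIC)
cv2.imwrite('pics/c0.png',cv2.convertScaleAbs(np.vstack([s(a),s(b)]),alpha=1.6))
c=cv2.imread('pics/s0.png')[155:245,190:325]
cv2.imwrite('pics/c1.png',cv2.convertScaleAbs(s(c),alpha=1.6))
```

```text
(no output)
```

View pics/c0.png

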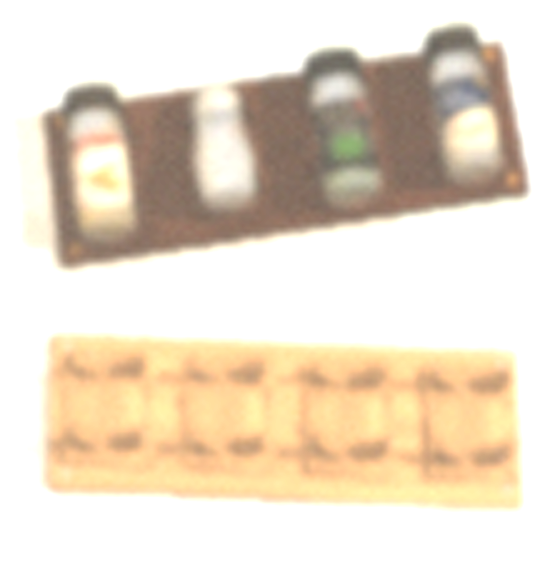

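View pics/c1.png

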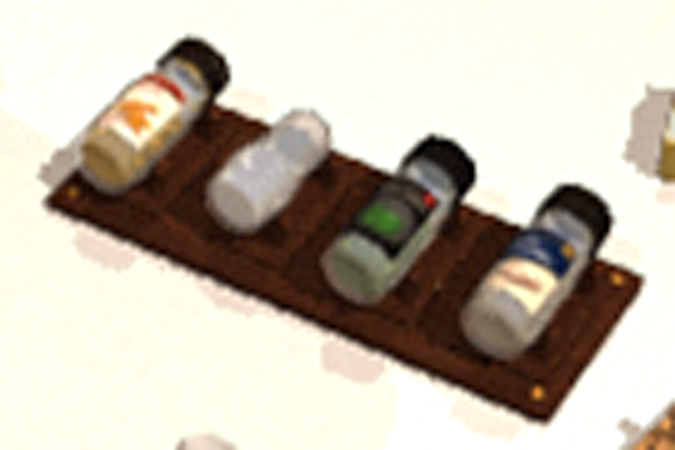

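Left to right the dark rack holds: tan jar at top (220,204), white/red label; shaker at (244,203), white with a grey top; dark jar at (268,200), black label with green leaf; navy jar at (293,193), navy over cream. These fit the descriptions. The pink one at (176,214) and the bottles at the back right (400,113) and on are look-alikes. On the pale rack the order is therefore navy, dark, salt, tan. Next I'll measure the rack poses from depth.

Run:
```python
from h import *
def cloud(n,f,box):
    d=np.load(f'pics/{f}.npy'); i=cams.camera_info(n); u0,v0,u1,v1=box
    v,u=np.mgrid[v0:v1,u0:u1]; z=d[v0:v1,u0:u1]
    P=np.stack([(u-i['cx'])/i['fx']*z,(v-i['cy'])/i['fy']*z,z,np.ones_like(z)],-1).reshape(-1,4)
    return (P@np.linalg.inv(i['world_to_cam']).T)[:,:3]
for name,bt,bs in(('old',(202,172,310,228),(190,155,326,245)),('new',(312,172,422,222),(305,215,460,330))):
    for n,f,b in(('top','t0',bt),('scene','s0',bs)):
        P=cloud(n,f,b); print(name,n,'table z',np.round(np.percentile(P[:,2],[2,10,50,90,99]),4))
        for lo,hi in((.007,.02),(.007,.1)):
            Q=P[(P[:,2]>lo)&(P[:,2]<hi)]
            m=np.zeros((1200,1600),np.uint8)  # drop isolated points not needed
            r=cv2.minAreaRect((Q[:,:2]*1000).astype(np.float32)); print(lo,hi,len(Q),np.round(r[0],1),np.round(r[1],1),round(r[2],2))
        H=P[P[:,2]>(.065 if name=='old' else .033)]
        if name=='old':
            k=np.argsort(H[:,1]); H=H[k]; g=np.split(H,np.where(np.diff(H[:,1])>.012)[0]+1)
            for q in g:
                if len(q)>5: print('  jar',len(q),np.round(q.mean(0),4),np.round(q.min(0),3),np.round(q.max(0),3))
```

```text
old top table z [-0.0052 -0.002   0.0087  0.0656  0.0731]
0.007 0.02 1587 [527.  126.2] [206.4 382.5] 0.78
0.007 0.1 3201 [527.  126.2] [206.4 382.5] 0.78
  jar 201 [4.873e-01 2.000e-04 1.920e-01] [-0.015 -0.025  0.065] [0.59  0.02  1.529]
  jar 177 [0.5172 0.082  0.0692] [0.465 0.06  0.065] [0.571 0.103 0.078]
  jar 107 [0.4894 0.1624 0.0692] [0.464 0.145 0.065] [0.538 0.177 0.077]
  jar 172 [0.4921 0.2481 0.0687] [0.443 0.226 0.065] [0.546 0.271 0.078]
old scene table z [-0.0034 -0.0021  0.0009  0.0586  0.0693]
0.007 0.02 1956 [496.6  99.8] [255.1 370.1] 34.85
0.007 0.1 4195 [502.1 100.1] [259.4 371.9] 37.31
  jar 47 [-0.0712 -0.4417  0.8485] [-0.071 -0.442  0.849] [-0.071 -0.442  0.849]
  jar 209 [ 0.5323 -0.0031  0.0673] [ 0.484 -0.019  0.065] [0.588 0.017 0.072]
  jar 193 [0.5162 0.0795 0.0674] [0.465 0.062 0.065] [0.57  0.098 0.071]
  jar 96 [0.4826 0.1597 0.0681] [0.463 0.145 0.065] [0.513 0.175 0.073]
  jar 156 [0.4882 0.247  0.0671] [0.44  0.229 0.065] [0.544 0.265 0.07 ]
new top table z [-0.0055 -0.0022  0.0091  0.0218  0.043 ]
0.007 0.02 2256 [ 537.2 -268.7] [390.1 186.3] 89.76
0.007 0.1 2992 [ 537.2 -268.7] [390.1 186.3] 89.76
new scene table z [-0.0033 -0.002   0.001   0.0202  0.0504]
0.007 0.02 5230 [ 523.7 -274.2] [335.1 413. ] 30.25
0.007 0.1 6966 [ 536.8 -277. ] [341.3 409.1] 34.33
```

```bash
cat > fit.py <<'E'
from h import *
def rack(n,f,box):
    d=np.load(f'pics/{f}.npy'); i=cams.camera_info(n); u0,v0,u1,v1=box
    v,u=np.mgrid[v0:v1,u0:u1]; z=d[v0:v1,u0:u1]
    P=np.stack([(u-i['cx'])/i['fx']*z,(v-i['cy'])/i['fy']*z,z,np.ones_like(z)],-1)
    P=(P@np.linalg.inv(i['world_to_cam']).T)[...,:3]
    m=((P[...,2]>.006)&(P[...,2]<.09)).astype(np.uint8)
    m=cv2.morphologyEx(m,cv2.MORPH_OPEN,np.ones((3,3),np.uint8))
    _,L,S,_=cv2.connectedComponentsWithStats(m); k=1+np.argmax(S[1:,4])
    Q=P[L==k]; B=Q[(Q[:,2]<.02)]
    return P,Q,B
if __name__=='__main__':
  for name,bt,bs in(('old',(202,172,310,228),(190,155,326,245)),('new',(312,172,422,222),(305,215,460,330))):
    for n,f,b in(('top','t0',bt),('scene','s0',bs)):
        P,Q,B=rack(n,f,b)
        (c,s,a)=cv2.minAreaRect((Q[:,:2]*1000).astype(np.float32)); print(name,n,len(Q),np.round(c,1),np.round(s,1),round(a,2))
        (c,s,a)=cv2.minAreaRect((B[:,:2]*1000).astype(np.float32)); print('   board',np.round(c,1),np.round(s,1),round(a,2), 'z',np.median(B[:,2]).round(4))
E
python3 fit.py
```

```text
old top 3082 [514.4 123.5] [122.3 334.6] 9.28
   board [514.4 123.5] [122.3 334.6] 9.28 z 0.0133
old scene 4092 [512.1 123.9] [122.7 337.1] 9.51
   board [512.1 123.9] [122.7 337.1] 9.51 z 0.0122
new top 2919 [ 532. -266.] [334.9 122.4] 87.53
   board [ 532. -266.] [334.9 122.4] 87.53 z 0.014
new scene 5450 [ 531.2 -266.2] [335.2 123.6] 87.51
   board [ 531.2 -266.2] [335.2 123.6] 87.51 z 0.0129
```

Both cameras agree to 1–2 mm on the board size, 122 x 335 mm. The dark rack is at (0.513, 0.124) with yaw +0.164; the pale rack is at (0.5316, -0.266) with yaw -0.044. The jar tops match the saddle positions these give. I'll compute the moves from this.

```bash
cat > mv.py <<'E'
import sys
from h import *
from scipy.spatial.transform import Rotation as R
C={'o':((.513,.1237),.164),'n':((.5316,-.2661),-.0436)}
def target(r,k):  # k: rack slot 0..3 from left
    c,a=C[r]; y=(.1275,.0425,-.0425,-.1275)[k]
    return np.array([c[0]-np.sin(a)*y,c[1]+np.cos(a)*y]),a+np.pi
o=ctrl.get_obs(); p,T=o['ee_pos'],R.from_euler('xyz',o['eef_rot'])
print('t',round(o['time_s'],2),'p',p.round(4),'rpy',o['eef_rot'].round(3),'w',round(o['grip_width'],4),'g',round(o['grip_force'],1),'F',o['force'].round(1))
for a in sys.argv[1:]:   # e.g. o0:0.1
    s,z=a.split(':'); xy,yaw=target(s[0],int(s[1])); g=R.from_euler('xyz',[np.pi,0,yaw])
    print(a,np.r_[xy,float(z)].round(4),'mm',(T.inv().apply(np.r_[xy,float(z)]-p)*1000).round(1),'rot',(T.inv()*g).as_rotvec().round(3))
E
python3 mv.py o0:0.1
```

```text
t 0.1 p [0.1676 0.5236 0.205 ] rpy [-3.141 -0.     2.832] w 0.0943 g 0.0 F [-0.2  0.7  0.6]
o0:0.1 [0.4922 0.2495 0.1   ] mm [-392.7 -162.   105.1] rot [-0.001 -0.    -0.474]
```

Careful with the scale: shifts go in shares of 600 mm and turns go in shares of 4 rad. That gives: -393 mm is -0.655, -176 mm is -0.2933, -0.474 rad is -0.1185.

{"method": "arm_command", "body": {"plan": [[[-0.0733, -0.03, 0, 0, 0, -0.0133, -0.45], [-0.1467, -0.06, 0, 0, 0, -0.0265, -0.45], [-0.22, -0.09, 0, 0, 0, -0.0398, -0.45], [-0.2933, -0.12, 0, 0, 0, -0.053, -0.45], [-0.3667, -0.15, 0, 0, 0, -0.0663, -0.45], [-0.44, -0.18, 0.0333, 0, 0, -0.0795, -0.45], [-0.5133, -0.21, 0.0667, 0, 0, -0.0928, -0.45], [-0.5867, -0.24, 0.1, 0, 0, -0.106, -0.45], [-0.655, -0.27, 0.1333, 0, 0, -0.1185, -0.45], [-0.655, -0.27, 0.175, 0, 0, -0.1185, -0.45], [-0.655, -0.27, 0.175, 0, 0, -0.1185, -0.45], [-0.655, -0.27, 0.175, 0, 0, -0.1185, -0.45]]], "squeeze": 15}}

```text
time_s: 1.3
ee_pos: [0.4922, 0.25, 0.1007]
eef_rot: [-3.142, -0.001, -2.977]
force: [-0.5, -0.2, 0.8]
grip_width: 0.0681
grip_force: 0.0
```

```bash
python3 mv.py o0:0.03; python3 -c "
from h import *
im,d=shot('scene','s1'); i=im[120:260,130:340]; cv2.imwrite('pics/c2.png',cv2.convertScaleAbs(cv2.resize(i,None,fx=3.5,fy=3.5,interpolation=cv2.INTER_CUBIC),alpha=1.4))"
```

```text
t 1.3 p [0.4922 0.25   0.1007] rpy [-3.142e+00 -1.000e-03 -2.977e+00] w 0.0681 g 0.0 F [-0.5 -0.2  0.8]
o0:0.03 [0.4922 0.2495 0.03  ] mm [ 0.  -0.5 70.7] rot [-0.    -0.001  0.   ]
```

View pics/c2.png

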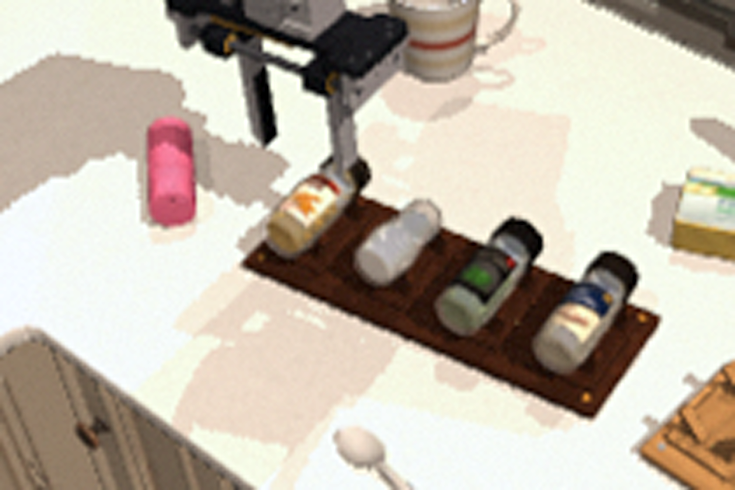

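The gripper is above the tan jar, with its fingers at crop (262,100) and (342,130) straddling it. I'll descend and grip.

Scaled: 71 mm is 0.1183, 50 mm is 0.0833.

{"method": "arm_command", "body": {"plan": [[[0, 0, 0.0417, 0, 0, 0, -0.45], [0, 0, 0.0833, 0, 0, 0, -0.45], [0, 0, 0.1183, 0, 0, 0, -0.45], [0, 0, 0.1183, 0, 0, 0, -0.45], [0, 0, 0.1183, 0, 0, 0, 1], [0, 0, 0.1183, 0, 0, 0, 1], [0, 0, 0.1183, 0, 0, 0, 1], [0, 0, 0.1183, 0, 0, 0, 1], [0, 0, 0.1183, 0, 0, 0, 1], [0, 0, 0.1183, 0, 0, 0, 1], [0, 0, 0.1183, 0, 0, 0, 1], [0, 0, 0.1183, 0, 0, 0, 1]]], "squeeze": 15}}

```text
time_s: 2.55
ee_pos: [0.4933, 0.2486, 0.0305]
eef_rot: [-3.14, 0.001, -2.978]
force: [-0.3, -10.3, 7.1]
grip_width: 0.0401
grip_force: 15.0
```

```bash
python3 mv.py o0:0.105 n3:0.105
```

```text
t 2.55 p [0.4933 0.2486 0.0305] rpy [-3.140e+00  1.000e-03 -2.978e+00] w 0.0401 g 15.0 F [ -0.3 -10.3   7.1]
o0:0.105 [0.4922 0.2495 0.105 ] mm [  0.9   0.9 -74.5] rot [-0.002  0.001 -0.   ]
n3:0.105 [ 0.526  -0.3935  0.105 ] mm [  72.4 -639.   -73.6] rot [-0.001  0.001  0.208]
```

Scaled: -355 mm is -0.5917, -330 mm is -0.55, 0.15 rad is 0.0375.

{"method": "arm_command", "body": {"plan": [[[0, 0, -0.0333, 0, 0, 0, 1], [0, 0, -0.0833, 0, 0, 0, 1], [0, 0, -0.125, 0, 0, 0, 1], [0, -0.0333, -0.125, 0, 0, 0, 1], [0.0067, -0.1, -0.125, 0, 0, 0.005, 1], [0.015, -0.175, -0.125, 0, 0, 0.01, 1], [0.0233, -0.25, -0.125, 0, 0, 0.015, 1], [0.0333, -0.325, -0.125, 0, 0, 0.02, 1], [0.0433, -0.4, -0.125, 0, 0, 0.025, 1], [0.0517, -0.475, -0.125, 0, 0, 0.03, 1], [0.06, -0.55, -0.125, 0, 0, 0.035, 1], [0.0667, -0.5917, -0.125, 0, 0, 0.0375, 1]]], "squeeze": 20}}

```text
time_s: 3.75
ee_pos: [0.511, -0.11, 0.1049]
eef_rot: [-3.141, 0.001, -3.13]
force: [1.0, 0.6, -2.5]
grip_width: 0.0406
grip_force: 20.0
```

```bash
python3 mv.py n3:0.105
```

```text
t 3.75 p [ 0.511  -0.11    0.1049] rpy [-3.141e+00  1.000e-03 -3.130e+00] w 0.0406 g 20.0 F [ 1.   0.6 -2.5]
n3:0.105 [ 0.526  -0.3935  0.105 ] mm [ -11.8 -283.6    0. ] rot [-0.     0.001  0.055]
```

Scaled: -284 mm is -0.4733, -275 mm is -0.4583, 0.055 rad is 0.0138.

{"method": "arm_command", "body": {"plan": [[[-0.0017, -0.0417, 0, 0, 0, 0.0013, 1], [-0.005, -0.1167, 0, 0, 0, 0.0038, 1], [-0.0083, -0.1917, 0, 0, 0, 0.0063, 1], [-0.0117, -0.2667, 0, 0, 0, 0.0088, 1], [-0.015, -0.3417, 0, 0, 0, 0.0113, 1], [-0.0183, -0.4167, 0, 0, 0, 0.0138, 1], [-0.02, -0.4583, 0, 0, 0, 0.0138, 1], [-0.02, -0.4733, 0, 0, 0, 0.0138, 1], [-0.02, -0.4733, 0, 0, 0, 0.0138, 1], [-0.02, -0.4733, 0, 0, 0, 0.0138, 1]]]}}

```text
time_s: 4.75
ee_pos: [0.5273, -0.3897, 0.1045]
eef_rot: [3.141, -0.0, 3.102]
force: [0.1, -0.6, -1.5]
grip_width: 0.04
grip_force: 20.0
```

```bash
python3 mv.py n3:0.03; python3 -c "
from h import *
im,d=shot('scene','s2'); i=im[190:360,270:500]; cv2.imwrite('pics/c3.png',cv2.convertScaleAbs(cv2.resize(i,None,fx=3.4,fy=3.4,interpolation=cv2.INTER_CUBIC),alpha=1.4))"
```

```text
t 4.75 p [ 0.5273 -0.3897  0.1045] rpy [ 3.141 -0.     3.102] w 0.04 g 20.0 F [ 0.1 -0.6 -1.5]
n3:0.03 [ 0.526  -0.3935  0.03  ] mm [ 1.1 -3.8 74.5] rot [ 0.    -0.     0.004]
```

View pics/c3.png

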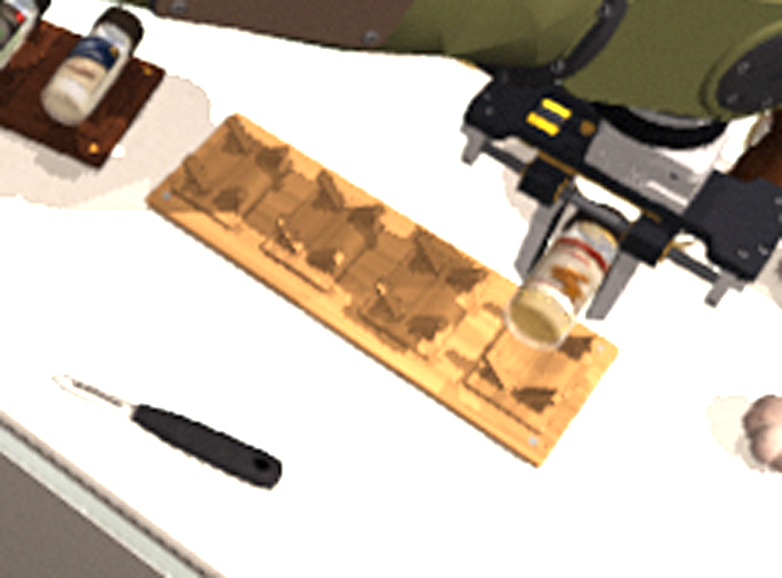

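The tan jar hangs level between the fingers at crop (565,285), cap away, above the rightmost pale saddle at (535,375). I'll lower it.

Scaled: 72 mm is 0.12, 68 mm is 0.1133, 0.004 rad is 0.001.

{"method": "arm_command", "body": {"plan": [[[0.0017, -0.0067, 0.025, 0, 0, 0.001, 1], [0.0017, -0.0067, 0.05, 0, 0, 0.001, 1], [0.0017, -0.0067, 0.07, 0, 0, 0.001, 1], [0.0017, -0.0067, 0.09, 0, 0, 0.001, 1], [0.0017, -0.0067, 0.1033, 0, 0, 0.001, 1], [0.0017, -0.0067, 0.1133, 0, 0, 0.001, 1], [0.0017, -0.0067, 0.12, 0, 0, 0.001, 1], [0.0017, -0.0067, 0.12, 0, 0, 0.001, 1], [0.0017, -0.0067, 0.12, 0, 0, 0.001, 1]]]}}

```text
time_s: 5.7
ee_pos: [0.5262, -0.395, 0.0329]
eef_rot: [-3.141, 0.001, 3.097]
force: [-0.4, 0.2, -0.6]
grip_width: 0.0401
grip_force: 20.0
```

```bash
python3 mv.py n3:0.03
```

```text
t 5.7 p [ 0.5262 -0.395   0.0329] rpy [-3.141e+00  1.000e-03  3.097e+00] w 0.0401 g 20.0 F [-0.4  0.2 -0.6]
n3:0.03 [ 0.526  -0.3935  0.03  ] mm [0.2 1.5 2.9] rot [-0.     0.001 -0.001]
```

Scaled: -90 mm is -0.15, -55 mm is -0.0917.

{"method": "arm_command", "body": {"plan": [[[0, 0, 0.0033, 0, 0, 0, 1], [0, 0, 0.005, 0, 0, 0, 1], [0, 0, 0.005, 0, 0, 0, 1], [0, 0, 0.005, 0, 0, 0, -0.45], [0, 0, 0.005, 0, 0, 0, -0.45], [0, 0, 0.005, 0, 0, 0, -0.45], [0, 0, 0.005, 0, 0, 0, -0.45], [0, 0, 0.005, 0, 0, 0, -0.45], [0, 0, -0.0333, 0, 0, 0, -0.45], [0, 0, -0.0917, 0, 0, 0, -0.45], [0, 0, -0.15, 0, 0, 0, -0.45], [0, 0, -0.15, 0, 0, 0, -0.45]]]}}

```text
time_s: 6.9
ee_pos: [0.5276, -0.3961, 0.1279]
eef_rot: [-3.137, 0.006, 3.097]
force: [0.9, 0.1, 1.3]
grip_width: 0.0683
grip_force: 0.0
```

```bash
python3 mv.py o1:0.12; python3 -c "
from h import *
im,d=shot('scene','s3'); i=im[190:360,270:500]; cv2.imwrite('pics/c4.png',cv2.convertScaleAbs(cv2.resize(i,None,fx=3.4,fy=3.4,interpolation=cv2.INTER_CUBIC),alpha=1.4))"
```

```text
t 6.9 p [ 0.5276 -0.3961  0.1279] rpy [-3.137  0.006  3.097] w 0.0683 g 0.0 F [0.9 0.1 1.3]
o1:0.12 [0.5061 0.1656 0.12  ] mm [ 46.7 560.3   4.9] rot [-0.006  0.006 -0.209]
```

View pics/c4.png

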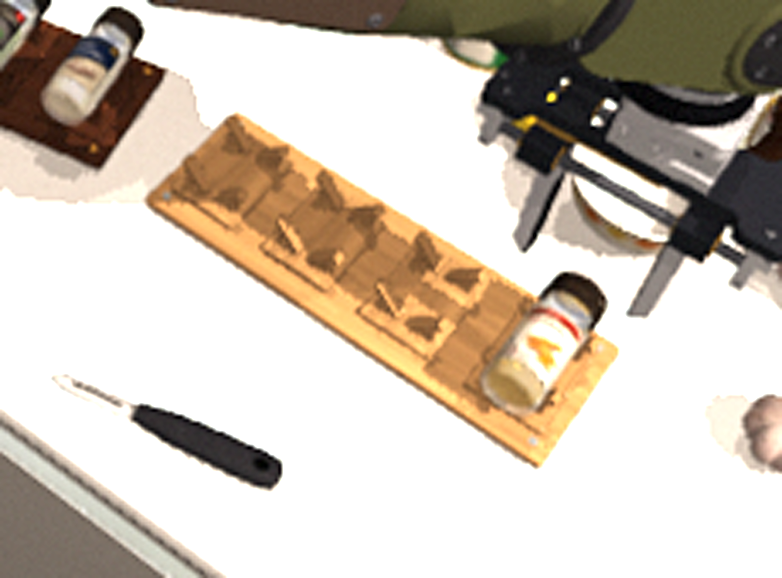

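The tan jar lies in the rightmost pale saddle at crop (545,345), cap away. Next is the shaker. The lateral force during the first grip suggests the dark rack sits about 1.5 mm further right than measured, so I'll correct for that.

Scaled: 555 mm is 0.925, 525 mm is 0.875, -0.209 rad is -0.0523.

{"method": "arm_command", "body": {"plan": [[[0.0033, 0.0417, 0, 0, 0, -0.0025, -0.45], [0.01, 0.125, 0, 0, 0, -0.0075, -0.45], [0.0167, 0.2083, 0, 0, 0, -0.0125, -0.45], [0.025, 0.2917, 0, 0, 0, -0.0175, -0.45], [0.0317, 0.375, 0, 0, 0, -0.0225, -0.45], [0.0383, 0.4583, 0, 0, 0, -0.0275, -0.45], [0.045, 0.5417, 0, 0, 0, -0.0325, -0.45], [0.0517, 0.625, 0, 0, 0, -0.0375, -0.45], [0.0583, 0.7083, 0, 0, 0, -0.0425, -0.45], [0.065, 0.7917, 0, 0, 0, -0.0475, -0.45], [0.0733, 0.875, 0, 0, 0, -0.0513, -0.45], [0.0783, 0.925, 0, 0, 0, -0.0523, -0.45]]]}}

```text
time_s: 8.15
ee_pos: [0.5027, 0.1646, 0.1213]
eef_rot: [3.142, -0.002, -2.975]
force: [0.8, 0.1, 0.1]
grip_width: 0.068
grip_force: 0.0
```

```bash
sed -i 's/(.513,.1237)/(.5135,.1222)/' mv.py; python3 mv.py o1:0.032
```

```text
t 8.15 p [0.5027 0.1646 0.1213] rpy [ 3.142e+00 -2.000e-03 -2.975e+00] w 0.068 g 0.0 F [0.8 0.1 0.1]
o1:0.032 [0.5066 0.1641 0.032 ] mm [-3.9 -1.1 89.3] rot [ 0.    -0.002  0.002]
```

Scaled: 32 mm is 0.0533, 20 mm is 0.0333.

{"method": "arm_command", "body": {"plan": [[[-0.0033, 0, 0.0333, 0, 0, 0, -0.45], [-0.0033, 0, 0.0533, 0, 0, 0, -0.45], [-0.0033, 0, 0.0533, 0, 0, 0, -0.45], [-0.0033, 0, 0.0533, 0, 0, 0, -0.45]]]}}

```text
time_s: 8.55
ee_pos: [0.5058, 0.1614, 0.0902]
eef_rot: [-3.142, -0.001, -2.978]
force: [-0.6, 0.2, 0.2]
grip_width: 0.068
grip_force: 0.0
```

```bash
python3 mv.py o1:0.032
```

```text
t 8.55 p [0.5058 0.1614 0.0902] rpy [-3.142e+00 -1.000e-03 -2.978e+00] w 0.068 g 0.0 F [-0.6  0.2  0.2]
o1:0.032 [0.5066 0.1641 0.032 ] mm [-1.3  2.6 58.2] rot [-0.    -0.001 -0.001]
```

Scaled: 58 mm is 0.0967, 48 mm is 0.08.

{"method": "arm_command", "body": {"plan": [[[-0.0017, 0.005, 0.0417, 0, 0, 0, -0.45], [-0.0017, 0.005, 0.08, 0, 0, 0, -0.45], [-0.0017, 0.005, 0.0967, 0, 0, 0, -0.45], [-0.0017, 0.005, 0.0967, 0, 0, 0, -0.45], [-0.0017, 0.005, 0.0967, 0, 0, 0, 1], [-0.0017, 0.005, 0.0967, 0, 0, 0, 1], [-0.0017, 0.005, 0.0967, 0, 0, 0, 1], [-0.0017, 0.005, 0.0967, 0, 0, 0, 1], [-0.0017, 0.005, 0.0967, 0, 0, 0, 1], [-0.0017, 0.005, 0.0967, 0, 0, 0, 1], [-0.0017, 0.005, 0.0967, 0, 0, 0, 1], [-0.0017, 0.005, 0.0967, 0, 0, 0, 1]]], "squeeze": 15}}

```text
time_s: 9.75
ee_pos: [0.5067, 0.1647, 0.033]
eef_rot: [-3.141, 0.001, -2.977]
force: [-0.5, -5.3, 4.3]
grip_width: 0.0401
grip_force: 14.7
```

```bash
python3 mv.py o1:0.032 n2:0.105
```

```text
t 9.75 p [0.5067 0.1647 0.033 ] rpy [-3.141e+00  1.000e-03 -2.977e+00] w 0.0401 g 14.7 F [-0.5 -5.3  4.3]
o1:0.032 [0.5066 0.1641 0.032 ] mm [ 0.2 -0.6  1. ] rot [-0.001  0.001  0.   ]
n2:0.105 [ 0.5297 -0.3086  0.105 ] mm [  54.6 -470.8  -71.7] rot [-0.001  0.001  0.208]
```

Scaled: -320 mm is -0.5333, -285 mm is -0.475, 0.14 rad is 0.035.

{"method": "arm_command", "body": {"plan": [[[0, 0, -0.0333, 0, 0, 0, 1], [0, 0, -0.08, 0, 0, 0, 1], [0, 0, -0.12, 0, 0, 0, 1], [0, -0.0333, -0.12, 0, 0, 0, 1], [0.0067, -0.1, -0.12, 0, 0, 0.005, 1], [0.015, -0.175, -0.12, 0, 0, 0.01, 1], [0.025, -0.25, -0.12, 0, 0, 0.015, 1], [0.0333, -0.325, -0.12, 0, 0, 0.02, 1], [0.0433, -0.4, -0.12, 0, 0, 0.025, 1], [0.0517, -0.475, -0.12, 0, 0, 0.03, 1], [0.06, -0.5333, -0.12, 0, 0, 0.035, 1], [0.06, -0.5333, -0.12, 0, 0, 0.035, 1]]], "squeeze": 20}}

```text
time_s: 10.95
ee_pos: [0.5229, -0.16, 0.1044]
eef_rot: [-3.141, 0.0, -3.122]
force: [0.8, 0.7, -1.3]
grip_width: 0.0398
grip_force: 19.8
```

```bash
python3 mv.py n2:0.105; python3 -c "
from h import *
im,d=shot('scene','s4'); i=im[150:320,250:480]; cv2.imwrite('pics/c5.png',cv2.convertScaleAbs(cv2.resize(i,None,fx=3.4,fy=3.4,interpolation=cv2.INTER_CUBIC),alpha=1.2))"
```

```text
t 10.95 p [ 0.5229 -0.16    0.1044] rpy [-3.141  0.    -3.122] w 0.0398 g 19.8 F [ 0.8  0.7 -1.3]
n2:0.105 [ 0.5297 -0.3086  0.105 ] mm [  -3.9 -148.7   -0.5] rot [-0.     0.     0.063]
```

View pics/c5.png

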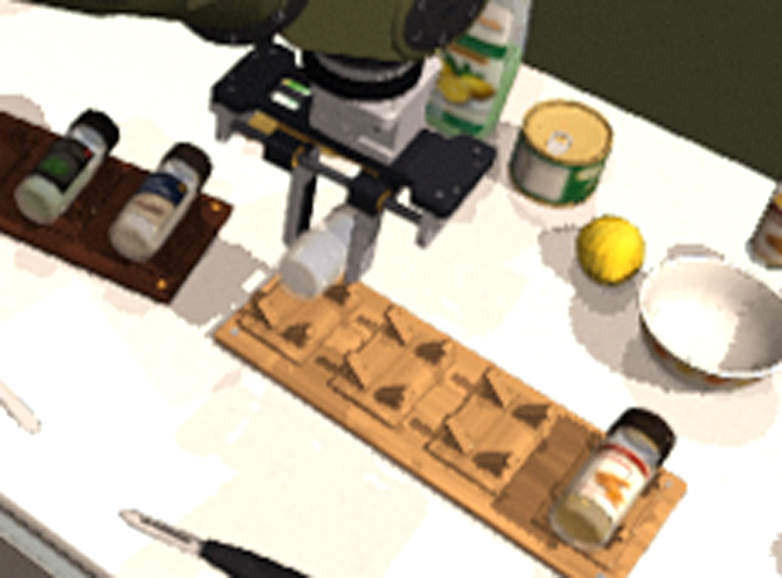

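The shaker is held at crop (318,258), roughly level. I'll carry on to the third saddle.

Scaled: -149 mm is -0.2483, -138 mm is -0.23, 0.063 rad is 0.0158.

{"method": "arm_command", "body": {"plan": [[[0, -0.0417, 0, 0, 0, 0.0025, 1], [-0.0017, -0.1083, 0, 0, 0, 0.0075, 1], [-0.0033, -0.175, 0, 0, 0, 0.0113, 1], [-0.0067, -0.23, 0, 0, 0, 0.0158, 1], [-0.0067, -0.2483, 0, 0, 0, 0.0158, 1], [-0.0067, -0.2483, 0, 0, 0, 0.0158, 1], [-0.0067, -0.2483, 0.0333, 0, 0, 0.0158, 1], [-0.0067, -0.2483, 0.0583, 0, 0, 0.0158, 1], [-0.0067, -0.2483, 0.0583, 0, 0, 0.0158, 1], [-0.0067, -0.2483, 0.0583, 0, 0, 0.0158, 1]]]}}

```text
time_s: 12.0
ee_pos: [0.531, -0.3044, 0.0696]
eef_rot: [3.141, -0.0, 3.104]
force: [1.1, -0.8, -0.9]
grip_width: 0.0398
grip_force: 19.8
```

```bash
python3 mv.py n2:0.033; python3 -c "
from h import *
im,d=shot('scene','s5')"
```

```text
t 12.0 p [ 0.531  -0.3044  0.0696] rpy [ 3.141 -0.     3.104] w 0.0398 g 19.8 F [ 1.1 -0.8 -0.9]
n2:0.033 [ 0.5297 -0.3086  0.033 ] mm [ 1.1 -4.3 36.6] rot [ 0.    -0.     0.006]
```

Scaled: 34 mm is 0.0567, 30 mm is 0.05, 0.005 rad is 0.0013.

{"method": "arm_command", "body": {"plan": [[[0.0017, -0.0083, 0.0133, 0, 0, 0.0013, 1], [0.0017, -0.0083, 0.0267, 0, 0, 0.0013, 1], [0.0017, -0.0083, 0.04, 0, 0, 0.0013, 1], [0.0017, -0.0083, 0.05, 0, 0, 0.0013, 1], [0.0017, -0.0083, 0.0567, 0, 0, 0.0013, 1], [0.0017, -0.0083, 0.0567, 0, 0, 0.0013, 1], [0.0017, -0.0083, 0.0567, 0, 0, 0.0013, 1]]]}}

```text
time_s: 12.75
ee_pos: [0.5297, -0.3102, 0.0356]
eef_rot: [-3.142, 0.0, 3.098]
force: [-0.0, 0.4, -1.9]
grip_width: 0.0394
grip_force: 19.8
```

```bash
python3 mv.py n2:0.033
```

```text
t 12.75 p [ 0.5297 -0.3102  0.0356] rpy [-3.142  0.     3.098] w 0.0394 g 19.8 F [-0.   0.4 -1.9]
n2:0.033 [ 0.5297 -0.3086  0.033 ] mm [0.  1.7 2.6] rot [-0.  0. -0.]
```

Scaled: -85 mm is -0.1417, -55 mm is -0.0917.

{"method": "arm_command", "body": {"plan": [[[0, 0, 0.0033, 0, 0, 0, 1], [0, 0, 0.005, 0, 0, 0, 1], [0, 0, 0.005, 0, 0, 0, 1], [0, 0, 0.005, 0, 0, 0, -0.45], [0, 0, 0.005, 0, 0, 0, -0.45], [0, 0, 0.005, 0, 0, 0, -0.45], [0, 0, 0.005, 0, 0, 0, -0.45], [0, 0, 0.005, 0, 0, 0, -0.45], [0, 0, -0.0333, 0, 0, 0, -0.45], [0, 0, -0.0917, 0, 0, 0, -0.45], [0, 0, -0.1417, 0, 0, 0, -0.45], [0, 0, -0.1417, 0, 0, 0, -0.45]]]}}

```text
time_s: 13.95
ee_pos: [0.5311, -0.3112, 0.1249]
eef_rot: [-3.138, 0.006, 3.098]
force: [-0.2, 0.2, 0.1]
grip_width: 0.0679
grip_force: 0.0
```

```bash
python3 mv.py o2:0.12; python3 -c "
from h import *
im,d=shot('scene','s6'); i=im[190:360,270:500]; cv2.imwrite('pics/c6.png',cv2.convertScaleAbs(cv2.resize(i,None,fx=3.4,fy=3.4,interpolation=cv2.INTER_CUBIC),alpha=1.2))"
```

```text
t 13.95 p [ 0.5311 -0.3112  0.1249] rpy [-3.138  0.006  3.098] w 0.0679 g 0.0 F [-0.2  0.2  0.1]
o2:0.12 [0.5204 0.0803 0.12  ] mm [ 27.8 390.6   3.3] rot [-0.004  0.005 -0.208]
```

View pics/c6.png

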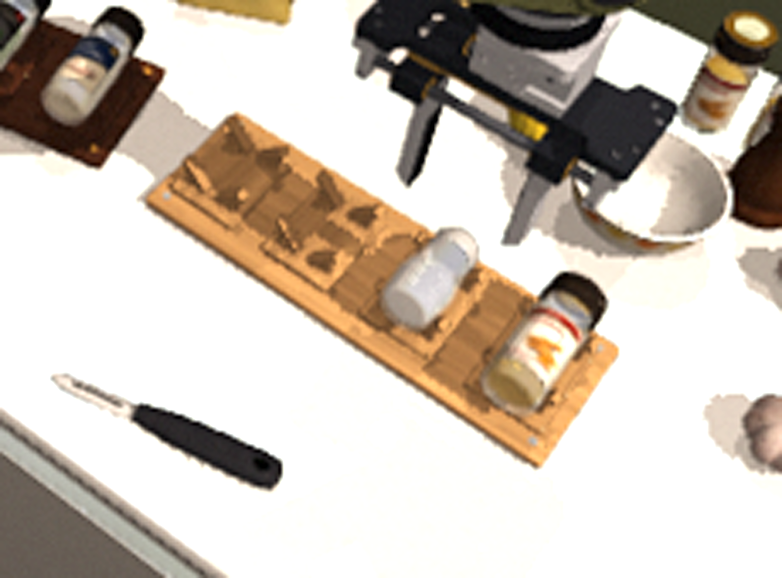

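The shaker lies in the third pale saddle at crop (430,278), cap away. Next is the dark jar.

Scaled: 391 mm is 0.6517, 370 mm is 0.6167, -0.208 rad is -0.052.

{"method": "arm_command", "body": {"plan": [[[0.0033, 0.0417, 0, 0, 0, -0.0025, -0.45], [0.0083, 0.125, 0, 0, 0, -0.01, -0.45], [0.015, 0.2083, 0, 0, 0, -0.0175, -0.45], [0.0217, 0.2917, 0, 0, 0, -0.025, -0.45], [0.0283, 0.375, 0, 0, 0, -0.0313, -0.45], [0.0333, 0.4583, 0, 0, 0, -0.0375, -0.45], [0.0383, 0.5417, 0, 0, 0, -0.045, -0.45], [0.045, 0.6167, 0, 0, 0, -0.05, -0.45], [0.0467, 0.6517, 0.0167, 0, 0, -0.052, -0.45], [0.0467, 0.6517, 0.0583, 0, 0, -0.052, -0.45], [0.0467, 0.6517, 0.0583, 0, 0, -0.052, -0.45], [0.0467, 0.6517, 0.0583, 0, 0, -0.052, -0.45]]]}}

```text
time_s: 15.2
ee_pos: [0.5183, 0.0813, 0.085]
eef_rot: [3.142, -0.002, -2.978]
force: [0.1, -0.8, 0.4]
grip_width: 0.0682
grip_force: 0.0
```

```bash
python3 mv.py o2:0.030
```

```text
t 15.2 p [0.5183 0.0813 0.085 ] rpy [ 3.142e+00 -2.000e-03 -2.978e+00] w 0.0682 g 0.0 F [ 0.1 -0.8  0.4]
o2:0.030 [0.5204 0.0803 0.03  ] mm [-2.  -1.4 55. ] rot [ 0.    -0.002 -0.   ]
```

Scaled: 55 mm is 0.0917, 45 mm is 0.075.

{"method": "arm_command", "body": {"plan": [[[-0.0033, -0.0017, 0.0417, 0, 0, 0, -0.45], [-0.0033, -0.0017, 0.075, 0, 0, 0, -0.45], [-0.0033, -0.0017, 0.0917, 0, 0, 0, -0.45], [-0.0033, -0.0017, 0.0917, 0, 0, 0, -0.45], [-0.0033, -0.0017, 0.0917, 0, 0, 0, 1], [-0.0033, -0.0017, 0.0917, 0, 0, 0, 1], [-0.0033, -0.0017, 0.0917, 0, 0, 0, 1], [-0.0033, -0.0017, 0.0917, 0, 0, 0, 1], [-0.0033, -0.0017, 0.0917, 0, 0, 0, 1], [-0.0033, -0.0017, 0.0917, 0, 0, 0, 1], [-0.0033, -0.0017, 0.0917, 0, 0, 0, 1], [-0.0033, -0.0017, 0.0917, 0, 0, 0, 1]]], "squeeze": 15}}

```text
time_s: 16.4
ee_pos: [0.5212, 0.0808, 0.031]
eef_rot: [-3.141, 0.001, -2.977]
force: [-0.8, -2.9, 5.0]
grip_width: 0.0405
grip_force: 15.0
```

```bash
python3 mv.py o2:0.03 n1:0.105
```

```text
t 16.4 p [0.5212 0.0808 0.031 ] rpy [-3.141e+00  1.000e-03 -2.977e+00] w 0.0405 g 15.0 F [-0.8 -2.9  5. ]
o2:0.03 [0.5204 0.0803 0.03  ] mm [ 0.9 -0.4  1. ] rot [-0.     0.001  0.   ]
n1:0.105 [ 0.5335 -0.2236  0.105 ] mm [  37.6 -302.4  -73.9] rot [-0.     0.001  0.208]
```

Scaled: -302 mm is -0.5033, -280 mm is -0.4667, 0.208 rad is 0.052.

{"method": "arm_command", "body": {"plan": [[[0, 0, -0.0333, 0, 0, 0, 1], [0, 0, -0.0833, 0, 0, 0, 1], [0, 0, -0.1233, 0, 0, 0, 1], [0.0033, -0.0333, -0.1233, 0, 0, 0.0038, 1], [0.0117, -0.1, -0.1233, 0, 0, 0.0113, 1], [0.0217, -0.175, -0.1233, 0, 0, 0.0188, 1], [0.0317, -0.25, -0.1233, 0, 0, 0.0263, 1], [0.0417, -0.325, -0.1233, 0, 0, 0.0338, 1], [0.05, -0.4, -0.1233, 0, 0, 0.0413, 1], [0.0583, -0.4667, -0.1233, 0, 0, 0.0488, 1], [0.0633, -0.5033, -0.1233, 0, 0, 0.052, 1], [0.0633, -0.5033, -0.1233, 0, 0, 0.052, 1]]], "squeeze": 20}}

```text
time_s: 17.6
ee_pos: [0.5323, -0.2255, 0.104]
eef_rot: [3.141, -0.0, 3.094]
force: [-0.2, 1.9, -0.7]
grip_width: 0.0402
grip_force: 20.0
```

Scaled: 35 mm is 0.0583, 15 mm is 0.025.

{"method": "arm_command", "body": {"plan": [[[0, 0, 0.025, 0, 0, 0, 1], [0, 0, 0.0583, 0, 0, 0, 1], [0, 0, 0.0583, 0, 0, 0, 1], [0, 0, 0.0583, 0, 0, 0, 1]]]}}

```text
time_s: 18.0
ee_pos: [0.5327, -0.2221, 0.0691]
eef_rot: [3.141, -0.001, 3.099]
force: [-0.1, -0.7, -0.7]
grip_width: 0.0402
grip_force: 20.0
```

```bash
python3 mv.py n1:0.031
```

```text
t 18.0 p [ 0.5327 -0.2221  0.0691] rpy [ 3.141e+00 -1.000e-03  3.099e+00] w 0.0402 g 20.0 F [-0.1 -0.7 -0.7]
n1:0.031 [ 0.5335 -0.2236  0.031 ] mm [-0.9 -1.5 38.1] rot [ 0.001 -0.001  0.001]
```

Scaled: 38 mm is 0.0633, 37 mm is 0.0617.

{"method": "arm_command", "body": {"plan": [[[-0.0017, -0.0033, 0.0167, 0, 0, 0, 1], [-0.0017, -0.0033, 0.0333, 0, 0, 0, 1], [-0.0017, -0.0033, 0.0467, 0, 0, 0, 1], [-0.0017, -0.0033, 0.0567, 0, 0, 0, 1], [-0.0017, -0.0033, 0.0617, 0, 0, 0, 1], [-0.0017, -0.0033, 0.0633, 0, 0, 0, 1], [-0.0017, -0.0033, 0.0633, 0, 0, 0, 1]]]}}

```text
time_s: 18.7
ee_pos: [0.5337, -0.2252, 0.0315]
eef_rot: [-3.142, 0.0, 3.098]
force: [1.0, -0.3, -1.8]
grip_width: 0.0404
grip_force: 20.0
```

Scaled: -85 mm is -0.1417, -55 mm is -0.0917.

{"method": "arm_command", "body": {"plan": [[[0, 0, 0, 0, 0, 0, 1], [0, 0, 0, 0, 0, 0, -0.45], [0, 0, 0, 0, 0, 0, -0.45], [0, 0, 0, 0, 0, 0, -0.45], [0, 0, 0, 0, 0, 0, -0.45], [0, 0, 0, 0, 0, 0, -0.45], [0, 0, -0.0333, 0, 0, 0, -0.45], [0, 0, -0.0917, 0, 0, 0, -0.45], [0, 0, -0.1417, 0, 0, 0, -0.45], [0, 0, -0.1417, 0, 0, 0, -0.45]]]}}

```text
time_s: 19.7
ee_pos: [0.5353, -0.226, 0.1207]
eef_rot: [-3.139, 0.006, 3.098]
force: [0.4, -0.5, -0.1]
grip_width: 0.0683
grip_force: 0.0
```

```bash
python3 mv.py o3:0.085; python3 -c "
from h import *
im,d=shot('scene','s7'); i=im[190:360,270:500]; cv2.imwrite('pics/c7.png',cv2.convertScaleAbs(cv2.resize(i,None,fx=3.4,fy=3.4,interpolation=cv2.INTER_CUBIC),alpha=1.2))"
```

```text
t 19.7 p [ 0.5353 -0.226   0.1207] rpy [-3.139  0.006  3.098] w 0.0683 g 0.0 F [ 0.4 -0.5 -0.1]
o3:0.085 [ 0.5343 -0.0036  0.085 ] mm [ 10.9 222.2  35. ] rot [-0.003  0.006 -0.208]
```

View pics/c7.png

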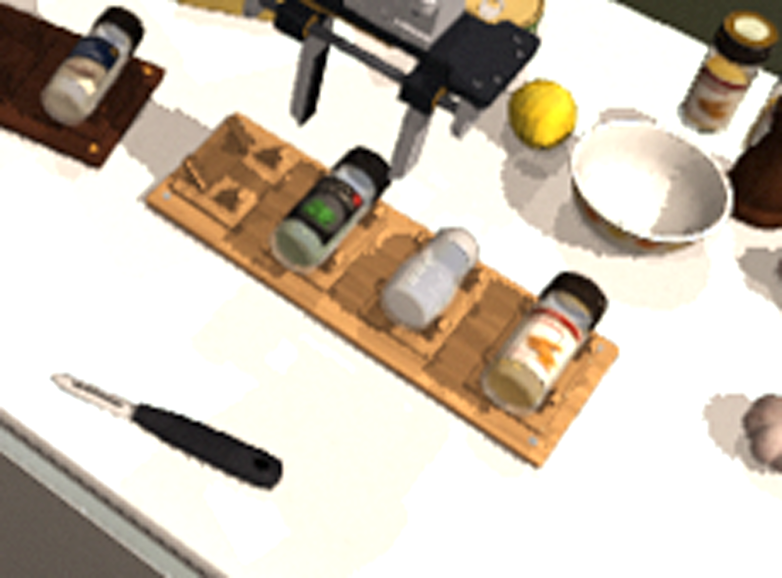

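The dark jar lies in the second pale saddle at crop (325,215), cap away. The navy jar is last.

Scaled: 222 mm is 0.37, 200 mm is 0.3333, -0.208 rad is -0.052.

{"method": "arm_command", "body": {"plan": [[[0.0017, 0.0417, 0, 0, 0, -0.005, -0.45], [0.0067, 0.1167, 0, 0, 0, -0.0163, -0.45], [0.01, 0.1917, 0, 0, 0, -0.0275, -0.45], [0.0133, 0.2667, 0, 0, 0, -0.0375, -0.45], [0.0167, 0.3333, 0, 0, 0, -0.0475, -0.45], [0.0183, 0.37, 0.0167, 0, 0, -0.052, -0.45], [0.0183, 0.37, 0.0583, 0, 0, -0.052, -0.45], [0.0183, 0.37, 0.0583, 0, 0, -0.052, -0.45], [0.0183, 0.37, 0.0583, 0, 0, -0.052, -0.45]]]}}

```text
time_s: 20.65
ee_pos: [0.532, -0.0032, 0.081]
eef_rot: [3.141, -0.002, -2.978]
force: [-0.1, -0.3, 1.1]
grip_width: 0.0681
grip_force: 0.0
```

```bash
python3 mv.py o3:0.030
```

```text
t 20.65 p [ 0.532  -0.0032  0.081 ] rpy [ 3.141e+00 -2.000e-03 -2.978e+00] w 0.0681 g 0.0 F [-0.1 -0.3  1.1]
o3:0.030 [ 0.5343 -0.0036  0.03  ] mm [-2.3 -0.8 51. ] rot [ 0.    -0.002 -0.   ]
```

Scaled: 51 mm is 0.085, 42 mm is 0.07.

{"method": "arm_command", "body": {"plan": [[[-0.0033, 0, 0.0417, 0, 0, 0, -0.45], [-0.0033, 0, 0.07, 0, 0, 0, -0.45], [-0.0033, 0, 0.085, 0, 0, 0, -0.45], [-0.0033, 0, 0.085, 0, 0, 0, -0.45], [-0.0033, 0, 0.085, 0, 0, 0, 1], [-0.0033, 0, 0.085, 0, 0, 0, 1], [-0.0033, 0, 0.085, 0, 0, 0, 1], [-0.0033, 0, 0.085, 0, 0, 0, 1], [-0.0033, 0, 0.085, 0, 0, 0, 1], [-0.0033, 0, 0.085, 0, 0, 0, 1], [-0.0033, 0, 0.085, 0, 0, 0, 1], [-0.0033, 0, 0.085, 0, 0, 0, 1]]], "squeeze": 15}}

```text
time_s: 21.85
ee_pos: [0.5347, -0.003, 0.031]
eef_rot: [-3.141, 0.001, -2.977]
force: [-1.0, -5.7, 5.4]
grip_width: 0.0404
grip_force: 15.0
```

```bash
python3 mv.py o3:0.03 n0:0.105
```

```text
t 21.85 p [ 0.5347 -0.003   0.031 ] rpy [-3.141e+00  1.000e-03 -2.977e+00] w 0.0404 g 15.0 F [-1.  -5.7  5.4]
o3:0.03 [ 0.5343 -0.0036  0.03  ] mm [ 0.5 -0.5  1. ] rot [-0.001  0.001  0.   ]
n0:0.105 [ 0.5372 -0.1387  0.105 ] mm [  19.7 -134.3  -73.9] rot [-0.001  0.001  0.208]
```

Scaled: -134 mm is -0.2233, -128 mm is -0.2133, 0.208 rad is 0.052.

{"method": "arm_command", "body": {"plan": [[[0, 0, -0.0333, 0, 0, 0, 1], [0, 0, -0.0833, 0, 0, 0, 1], [0, 0, -0.1233, 0, 0, 0, 1], [0.005, -0.0333, -0.1233, 0, 0, 0.01, 1], [0.015, -0.1, -0.1233, 0, 0, 0.025, 1], [0.0233, -0.1667, -0.1233, 0, 0, 0.04, 1], [0.0317, -0.2133, -0.1233, 0, 0, 0.05, 1], [0.0333, -0.2233, -0.1233, 0, 0, 0.052, 1], [0.0333, -0.2233, -0.1, 0, 0, 0.052, 1], [0.0333, -0.2233, -0.0667, 0, 0, 0.052, 1], [0.0333, -0.2233, -0.0667, 0, 0, 0.052, 1], [0.0333, -0.2233, -0.0667, 0, 0, 0.052, 1]]], "squeeze": 20}}

```text
time_s: 23.05
ee_pos: [0.5364, -0.137, 0.07]
eef_rot: [3.141, -0.001, 3.099]
force: [-0.3, -0.0, -0.7]
grip_width: 0.0404
grip_force: 20.0
```

```bash
python3 mv.py n0:0.031
```

```text
t 23.05 p [ 0.5364 -0.137   0.07  ] rpy [ 3.141e+00 -1.000e-03  3.099e+00] w 0.0404 g 20.0 F [-0.3 -0.  -0.7]
n0:0.031 [ 0.5372 -0.1387  0.031 ] mm [-0.9 -1.8 39. ] rot [ 0.001 -0.001  0.001]
```

{"method": "arm_command", "body": {"plan": [[[-0.0017, -0.0033, 0.0167, 0, 0, 0, 1], [-0.0017, -0.0033, 0.0333, 0, 0, 0, 1], [-0.0017, -0.0033, 0.0467, 0, 0, 0, 1], [-0.0017, -0.0033, 0.0567, 0, 0, 0, 1], [-0.0017, -0.0033, 0.0617, 0, 0, 0, 1], [-0.0017, -0.0033, 0.065, 0, 0, 0, 1], [-0.0017, -0.0033, 0.065, 0, 0, 0, 1]]]}}

```text
time_s: 23.75
ee_pos: [0.5375, -0.1402, 0.0314]
eef_rot: [-3.142, 0.0, 3.098]
force: [0.4, -0.1, -0.5]
grip_width: 0.0403
grip_force: 20.0
```

Scaled: -90 mm is -0.15, 80 mm is 0.1333.

{"method": "arm_command", "body": {"plan": [[[0, 0, 0, 0, 0, 0, 1], [0, 0, 0, 0, 0, 0, -0.45], [0, 0, 0, 0, 0, 0, -0.45], [0, 0, 0, 0, 0, 0, -0.45], [0, 0, 0, 0, 0, 0, -0.45], [0, 0, 0, 0, 0, 0, -0.45], [0, 0, -0.0333, 0, 0, 0, -0.45], [0, 0, -0.0917, 0, 0, 0, -0.45], [0, 0, -0.15, 0, 0, 0, -0.45], [0, 0.0667, -0.15, 0, 0, 0, -0.45], [0, 0.1333, -0.15, 0, 0, 0, -0.45], [0, 0.1333, -0.15, 0, 0, 0, -0.45]]]}}

```text
time_s: 24.95
ee_pos: [0.541, -0.0568, 0.1217]
eef_rot: [3.141, 0.0, 3.101]
force: [0.2, -1.2, -0.6]
grip_width: 0.068
grip_force: 0.0
```

```bash
python3 mv.py; python3 -c "
from h import *
im,d=shot('scene','s8'); i=im[190:360,270:500]; cv2.imwrite('pics/c8.png',cv2.convertScaleAbs(cv2.resize(i,None,fx=3.4,fy=3.4,interpolation=cv2.INTER_CUBIC),alpha=1.2))
shot('top','t8')
from fit import rack
c=np.array([.5316,-.2661]);a=-.0436
for n,f,b in(('top','t8',(312,172,422,222)),('scene','s8',(305,205,460,330))):
    P=rack(n,f,b)[0].reshape(-1,3); X=(P[:,:2]-c)@np.array([[np.cos(a),-np.sin(a)],[np.sin(a),np.cos(a)]])
    for y in(.1275,.0425,-.0425,-.1275):
        m=(abs(X[:,1]-y)<.035)&(abs(X[:,0])<.09)&(P[:,2]>.046)&(P[:,2]<.085)
        q=X[m]; k=m&(P[:,2]>.062); print(n,y,m.sum(),'x',np.percentile(q[:,0],[1,99]).round(3),'crest xy',np.median(X[k],0).round(4),'z',np.percentile(P[m,2],95).round(3))
"
```

```text
t 24.95 p [ 0.541  -0.0568  0.1217] rpy [3.141 0.    3.101] w 0.068 g 0.0 F [ 0.2 -1.2 -0.6]
top 0.1275 134 x [-0.048  0.037] crest xy [-0.0027  0.1204] z 0.072
top 0.0425 334 x [-0.053  0.05 ] crest xy [-0.0047  0.0422] z 0.072
top -0.0425 267 x [-0.044  0.042] crest xy [-0.0174 -0.0415] z 0.073
top -0.1275 359 x [-0.051  0.053] crest xy [-0.0019 -0.1259] z 0.072
scene 0.1275 564 x [-0.05   0.054] crest xy [-0.0026  0.1251] z 0.069
scene 0.0425 621 x [-0.054  0.049] crest xy [-0.007   0.0402] z 0.069
scene -0.0425 500 x [-0.044  0.039] crest xy [-0.0208 -0.0441] z 0.069
scene -0.1275 761 x [-0.052  0.051] crest xy [-0.0052 -0.1285] z 0.069
```

View pics/c8.png

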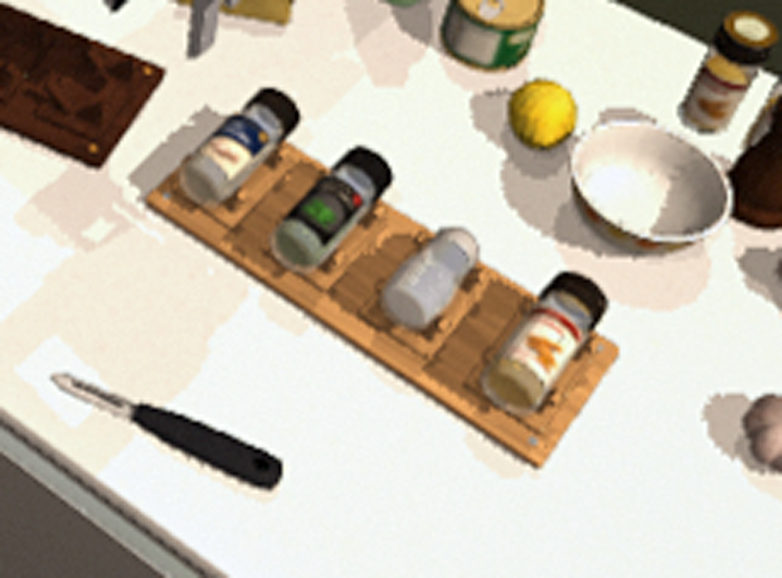

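All four lie in the pale saddles at crop (240,148), (330,212), (430,278) and (545,342): navy, dark, salt, tan, caps away. They measure within about 3 mm of centre, and the gripper is clear.

```bash
python3 -c "
from station import ctrl
print(ctrl.hand_in())"
```

```text
the job is handed in; nothing more can be done
None
```

The three jars and the shaker now lie in the pale rack in reverse order (left to right: navy, dark, salt, tan), caps away from the robot and about 3 mm or less off centre by camera; the job was handed in at about 25 s of the 96 s allowed, and no verdict came back.

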